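Key up and tighten the toe bolt of a denture flask

ROBOT

A 6-joint arm with a two-finger parallel gripper is mounted at the origin on a cart in front of the work surface, level with it; the furniture and walls round the work are solid. World frame = base frame: x ahead of the robot, y to its left, z up, the work surface at z = 0. Lengths are in m, angles in rad, forces in N, time in s.
With the tool pointing down it reaches from about 0.325 to 0.9 m from the base axis. Payload 6.1 kg.
Tool frame: the origin (TCP) lies between the finger pads; the fingertips stand 19 mm ahead of it and the grasp point (between the pads) is the TCP; z points along the fingers, x is the direction in which the jaws open and shut, and the axes are right-handed (so a half turn about z gives the same grasp; the last joint's range is limited). The gripper opens to 85 mm and grips with 20 to 120 N. Pads are 22 mm wide; open, the fingers measure 114 mm over their backs; the gripper's body (76 mm by 85 mm) begins 54 mm behind the grasp point. The pads swing forward as they close: fully open they stand 13 mm farther back than shut.
Start: joints at [1.214, 0.22, 1.526, -0, 1.395, -0.126], TCP at [0.143, 0.608, 0.25] pointing down, gripper open.
Joint ranges: [-2.98, 2.98], [-0.91, 2.08], [0.09, 2.57], [-1.24, 4.39], [0.2, 2.65], [-2.68, 2.68]. Speed limits (rad/s): [2.57, 2.57, 3.01, 3.14, 3.14, 3.14].

INTERFACE

Orientations are given as a unit quaternion [x, y, z, w].
In Python, from workcell import ctrl, effector, planner, viewer, look_for, cut_out, pinpoint gives the robot as it stands. Calls block until the motion is done:
- ctrl.goto(position, orientation): joint-space move of the TCP to a pose.
- ctrl.line_to(position, vel=0.15, attitude=None): straight line of the TCP; attitude=None keeps the orientation; vel is the mean speed in m/s.
- ctrl.set_joints(angles): joint-space move.
- effector.command_gripper(opening, newtons=None): finger opening in m; newtons is the grip in N (None keeps the last); returns when the fingers have stopped.
- ctrl.hold(seconds).
- planner.inverse_kinematics(position, orientation): joint angles nearest the present ones, or None.
- viewer.snapshot(name): name is "side" or "top" or "wrist"; returns the picture (400x640x3 uint8, blue, green, red); there is no depth.
- viewer.camera_params(name): a dict with "intrinsics" (3x3 intrinsics, pixels), "position" and "orientation" of the camera in the world. Camera axes: x right, y up, looking along -z (the intrinsics and any distortion apply to the point x, -y, -z); pixel columns grow to the right and rows downward; lengths in m; the calibration is good to about 2 mm. A picture is of the moment at which its call begins: read the wrist's pose just before it. camera_params takes no time and is no camera call; for the wrist camera it gives the pose at the moment of the call.
A pose or a line that the arm cannot do raises ctrl.PlanningError and nothing moves.
- ctrl.sign_off(): hands the job in, once; it reports no verdict.
Trained networks look in the newest picture that a camera, given by its name, has taken for a name from the list of things; names that differ only in an ending like _2 or _b are one class to them, and where a whole thing is asked for, a point or a joint stands for the part that bears it (a point fixed in the world has none). Each returns a list of dicts, best first, with "score" (0 to 1); they miss things now and then, are a little off and sometimes report something else, mostly with a low value. They report only what shows in the picture. A call takes as long as a camera call. They do not tell look-alikes from the thing itself.
- look_for(camera, thing): "location" ([column, row] in pixels, amid what is visible of it).
- cut_out(camera, thing): "mask" (400x640 bool, what is visible of it) and "location" ([column, row] in pixels, amid what is visible of it).
- pinpoint(camera, thing): "location" ([column, row] in pixels: a listed point, or the origin of a listed thing).
Readings, each from a call of its own:
- ctrl.get_time_s(): time.
- ctrl.get_joint_positions(): joint angles.
- ctrl.get_qd(): joint speeds.
- ctrl.get_tau(): joint torques, N m.
- ctrl.get_tcp_pos(): TCP position.
- ctrl.get_eef_rot(): TCP orientation.
- ctrl.get_wrist_force(): force on the tool from outside, world axes, zero at the start.
- ctrl.get_moment(): the same for the moment, N m.
- ctrl.get_grip_width(): finger opening in m.
Only numpy, scipy, OpenCV 4.12 (cv2) and the standard library are available. Lean on these libraries where they do the work, as an engineer would, in place of code of your own. Each camera call takes 0.05 s, during which the arm holds its last target.

TASK

The toe bolt of the brass denture flask - the single bolt, in the bored boss at the rounded end - is still slack. Take the T-key with the cross-shaped end out of its wooden block, lower it into that boss and turn it under light pressure until its end drops fully home in the bolt, then turn the bolt clockwise until it is tight and leave the key standing in it, let go, for the next tightening after the bench rest. Go gently, never leaning or twisting hard on the bolt, and leave the loose denture and the screwdriver where they lie.

Things in the scene. Friction and masses are not known exactly. Their poses are not given: they have to be found in the camera images.
- key_hub (a point): centre of the hub of the loose steel T-key (280 g), which starts loosely upright in its block, turned anyhow; z up along the key, x along its cross bar. The hub is a rounded block 32 mm along x, 16 mm along y (grasp across y), 26 mm high; the 9 mm bar through it is 100 mm long. Below the hub is a 13 mm round shank.
- key: the same T-key, origin at the centre of its foot, 100 mm below the hub's centre. From the foot up: a cross-shaped end, 19 mm across, 12 mm long, its four arms 6 mm thick and along the key's x and y, foot edges chamfered; then a round guide collar 22 mm wide and 28 mm long, lower edge chamfered. At the start the foot is 8 mm above the worktop.
- key_block: fixed light wooden block 78 x 60 x 50 mm that holds the key; origin at the centre of its underside; its one hole, 24 mm wide and 42 mm deep, is in the middle of its top.
- flask: brass denture flask, D-shaped, fixed on a grey base plate 144 x 148 mm; origin at the centre of the underside of the plate, z up; -x points to the toe (rounded end, one boss), +x to the heel (flat end, two bosses, whose bolts are tight already). Ribs on its lid stand 69 mm high.
- bolt_mouth (a point): centre of the mouth of the bore in the toe boss, on the bolt's vertical axis, 66 mm above the worktop (x = -58 mm in the flask's frame). Bore 24 mm wide, 20 mm deep, boss 36 mm wide. At the bottom of the bore is the flat top of the bolt's head, cut by a cross-shaped slot right across it, 7.4 mm wide and 14 mm deep.
- bolt_face (a point): centre of the top of the toe bolt's head, 46 mm above the worktop. How its cross slot is turned differs each time and no reading tells it (it repeats each quarter turn): feel for it. Until the crosses agree within about 4 degrees the foot rides at this height (just beside it a chamfer may catch and drag the bolt along: turn back); then the key drops 12 mm until its collar sits on the head, hub 134 mm above the worktop.
- toe_bolt (a joint): turn of the toe bolt, rad: 0 = tight, a stop; negative = slack (start -1.1 to -0.7, loosest -2.2); grows as it turns clockwise seen from above; says nothing of where its slot stands. It drags with about 0.12 N m; a lightly pressed key does not turn it. The key has 0.1 rad of play either way; the long bolt twists springily (1.5 N m per rad).
- denture: loose acrylic denture with teeth, 63 x 76 x 16 mm, lying between block and flask; origin at the centre of its underside.
- screwdriver: loose screwdriver with a blue handle, 141 mm long (along its y), 19 mm thick, lying at the left, towards the grinding machine; origin at its underside, near its middle.
Not all that is in view belongs to the job. What is shaped like the key but purple is not meant.

How it is judged:
On the way:
1. the end of the key has dropped fully home in the toe bolt (z of key_hub in the frame of flask below 0.1375 m and horizontal distance between key_hub and bolt_mouth below 0.012 m and angle between key_hub's own z axis and vertical below 0.12 rad), for 0.1 s.
At the end, for the whole second after the job is handed in: The key stands in the toe bolt, let go and at rest, upright within 7 degrees, its collar on the bolt's head (hub within 3.5 mm of its lowest height, within 12 mm of the bolt's axis), and the bolt is tight (within 0.12 rad of its stop) (all of step 1 and value of joint toe_bolt above -0.12 rad and linear speed of key below 0.02 m/s); the robot touches nothing.
It fails at once if leaning too hard on the bolt before the key is home (over 45 N between key and flask) (contact force between key and flask above 45 N and z of key_hub in the frame of flask above 0.1375 m).
It fails at once if twisting too hard (over 150 N between key and flask) (contact force between key and flask above 150 N).
It fails at once if the denture is disturbed (moved over 20 mm) (distance of denture from where it was at the start of the episode above 0.02 m).
It fails at once if the screwdriver is disturbed (moved over 20 mm) (distance of screwdriver from where it was at the start of the episode above 0.02 m).
It also fails if it takes over 64 s, if anything falls off the work surface, if the arm or the gripper's body presses on something with over 40 N, if the wrist force passes 120 N, or if a joint passes its speed limit or range.

## Working session

There is one attempt and no reset: what is moved stays moved. The work goes in short steps, each a Python script; the robot and the scene stay as the last script left them, time stands still between calls to the robot, and variables do not carry over. Pictures are saved under pics/ and viewed, and the job is handed in when it is done.

```bash
ls; mkdir -p pics; python3 - <<'E'
from workcell import ctrl, effector, planner, viewer, look_for, cut_out, pinpoint
import cv2
for n in ["side","top","wrist"]:
    im=viewer.snapshot(n); cv2.imwrite(f"pics/a_{n}.png",im)
    p=viewer.camera_params(n); print(n,p)
    for t in ["key_hub","key_block","bolt_mouth","flask","denture","screwdriver"]:
        print(t,[(d['score'],d['location']) for d in pinpoint(n,t)][:4])
print(ctrl.get_time_s(),ctrl.get_tcp_pos(),ctrl.get_eef_rot(),ctrl.get_wrist_force())
E
```

```text
pics
side {'intrinsics': array([[393.85417876,   0.        , 316.78055931],
       [  0.        , 393.85417876, 201.62857941],
       [  0.        ,   0.        ,   1.        ]]), 'position': array([0.34161684, 0.90771123, 0.68718834]), 'orientation': array([-0.04917817,  0.4687614 ,  0.87805058, -0.08289408])}
key_hub [(0.83, [252.8, 257.7]), (0.74, [227.3, 302.8])]
key_block [(0.76, [262.6, 292.1])]
bolt_mouth [(0.72, [331.8, 163.0]), (0.2, [259.3, 291.9])]
flask [(0.75, [316.5, 174.9])]
denture [(0.52, [322.3, 216.3])]
screwdriver [(0.67, [279.7, 343.3])]
top {'intrinsics': array([[440.89280002,   0.        , 319.60649552],
       [  0.        , 440.89280002, 202.34527527],
       [  0.        ,   0.        ,   1.        ]]), 'position': array([0.30186604, 0.03973225, 1.32555009]), 'orientation': array([-0.07120504,  0.05811726,  0.70920558, -0.69898475])}
key_hub [(0.79, [188.5, 175.8]), (0.54, [238.0, 173.2])]
key_block [(0.83, [241.1, 185.0])]
bolt_mouth [(0.82, [425.0, 205.9])]
flask [(0.71, [422.9, 187.0])]
denture [(0.55, [344.6, 211.1]), (0.26, [421.9, 188.9])]
screwdriver [(0.65, [203.3, 214.4])]
wrist {'intrinsics': array([[307.2591674 ,   0.        , 320.64636059],
       [  0.        , 307.2591674 , 203.14640384],
       [  0.        ,   0.        ,   1.        ]]), 'position': array([0.07199758, 0.62444687, 0.37340671]), 'orientation': array([-0.11195645, -0.08817102,  0.61461516,  0.77584781])}
key_hub []
key_block []
bolt_mouth []
flask []
denture []
screwdriver []
1.05 [0.14295143 0.60841275 0.25029062] [ 7.83808264e-01  6.21002902e-01 -1.79983708e-05  5.95260170e-06] [-0.49680325  0.07780762  0.0842021 ]
```

View pics/a_top.png

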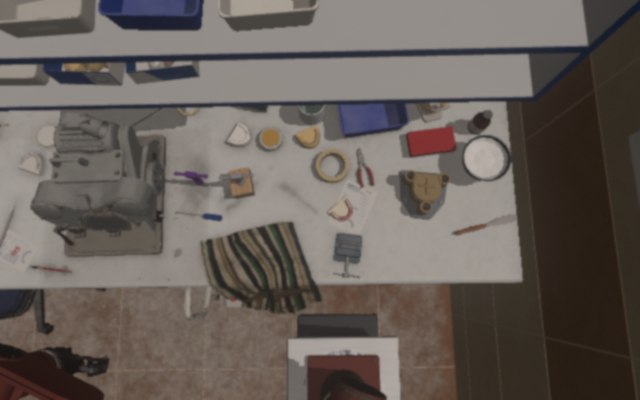

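View pics/a_side.png

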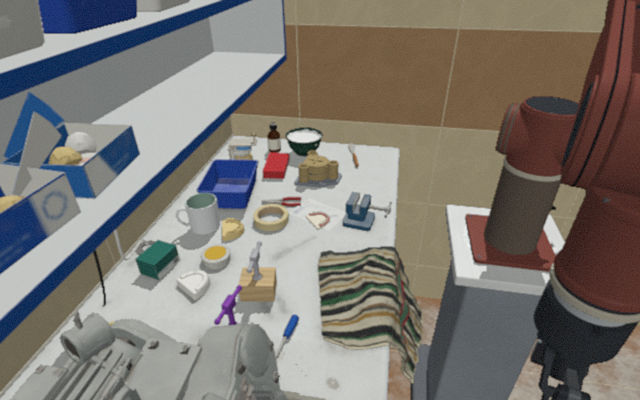

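View pics/a_wrist.png

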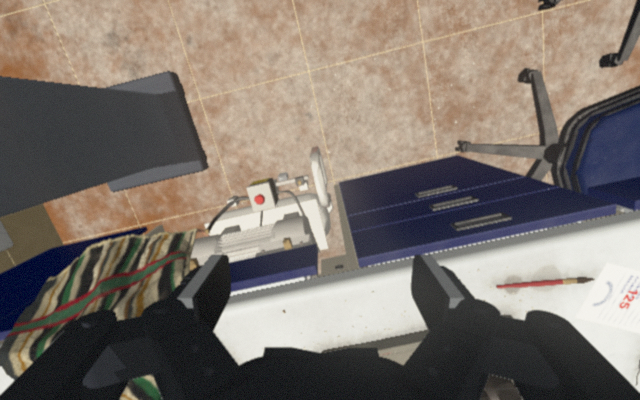

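The wooden block holds the grey key: side (253,258), top (238,173). The look-alike is the purple T-key, side (227,303), top (188,176), which is not the one wanted. I'll triangulate and crop to check.

```bash
cat > h.py <<'E'
from workcell import ctrl, effector, planner, viewer, look_for, cut_out, pinpoint
import numpy as np, cv2
from scipy.spatial.transform import Rotation as R
def ray(p,px):
    K=p['intrinsics']; v=np.linalg.inv(K)@np.array([px[0],px[1],1.])
    d=R.from_quat(p['orientation']).apply([v[0],-v[1],-v[2]])
    return np.array(p['position']),d/np.linalg.norm(d)
def proj(p,X):
    c=R.from_quat(p['orientation']).inv().apply(np.asarray(X)-p['position'])
    q=p['intrinsics']@np.array([c[0],-c[1],-c[2]]); return q[:2]/q[2]
def atz(p,px,z):
    o,d=ray(p,px); return o+d*(z-o[2])/d[2]
def tri(a,b):
    (o1,d1),(o2,d2)=a,b
    A=sum(np.eye(3)-np.outer(d,d) for _,d in (a,b)); bb=sum((np.eye(3)-np.outer(d,d))@o for o,d in (a,b))
    X=np.linalg.solve(A,bb); res=[np.linalg.norm((np.eye(3)-np.outer(d,d))@(X-o)) for o,d in (a,b)]
    return X,res
def down(yaw): # tool x axis at yaw in world, z down
    x=np.array([np.cos(yaw),np.sin(yaw),0]); z=np.array([0,0,-1.]); y=np.cross(z,x)
    return R.from_matrix(np.c_[x,y,z]).as_quat()
E
python3 - <<'E'
from h import *
S=viewer.camera_params("side");T=viewer.camera_params("top")
for n,a,b,z in [("hub",(252.8,257.7),(238,173.2),.108),("purple",(227.3,302.8),(188.5,175.8),.03),("block",(262.6,292.1),(241.1,185),0),("mouth",(331.8,163),(425,205.9),.066),("flask",(316.5,174.9),(422.9,187),0),("dent",(322.3,216.3),(344.6,211.1),0),("sd",(279.7,343.3),(203.3,214.4),0)]:
    print(n,*tri(ray(S,a),ray(T,b)),"side@z",atz(S,a,z),"top@z",atz(T,b,z))
im=cv2.imread("pics/a_side.png")[220:360,180:340]; cv2.imwrite("pics/b1.png",cv2.resize(im,None,fx=4,fy=4,interpolation=3))
im=cv2.imread("pics/a_top.png")[130:240,160:300]; cv2.imwrite("pics/b2.png",cv2.resize(im,None,fx=5,fy=5,interpolation=3))
E
```

```text
hub [0.61412274 0.29331156 0.10229902] [np.float64(0.003267861647532362), np.float64(0.0032678616475321333)] side@z [0.60798459 0.29974629 0.108     ] top@z [0.61598579 0.29281219 0.108     ]
purple [0.61149273 0.43403339 0.11113181] [np.float64(0.0014192744326814444), np.float64(0.0014192744326814075)] side@z [0.65124738 0.36721463 0.03      ] top@z [0.63064332 0.45996087 0.03      ]
block [0.59907921 0.30247574 0.00729941] [np.float64(0.005249359149650424), np.float64(0.005249359149650362)] side@z [0.5962599  0.29647624 0.        ] top@z [0.60609689 0.30484676 0.        ]
mouth [ 0.52056611 -0.24306278  0.06383098] [np.float64(0.0002492036784054003), np.float64(0.0002492036784053272)] side@z [ 0.52019924 -0.2391124   0.066     ] top@z [ 0.51993831 -0.24258527  0.066     ]
flask [ 0.58175683 -0.25272299  0.00814807] [np.float64(0.006560410542101062), np.float64(0.006560410542100886)] side@z [ 0.57770598 -0.26499775  0.        ] top@z [ 0.59021892 -0.25426852  0.        ]
dent [ 0.51419672 -0.01271685  0.0102157 ] [np.float64(0.0033414350590013926), np.float64(0.0033414350590014723)] side@z [ 0.5133246  -0.02609095  0.        ] top@z [ 0.51925115 -0.01292951  0.        ]
sd [ 0.51868171  0.4208919  -0.00537916] [np.float64(0.0018833623242956584), np.float64(0.0018833623242956973)] side@z [5.19223568e-01 4.24608672e-01 1.11022302e-16] top@z [0.51591482 0.41907204 0.        ]
```

View pics/b1.png

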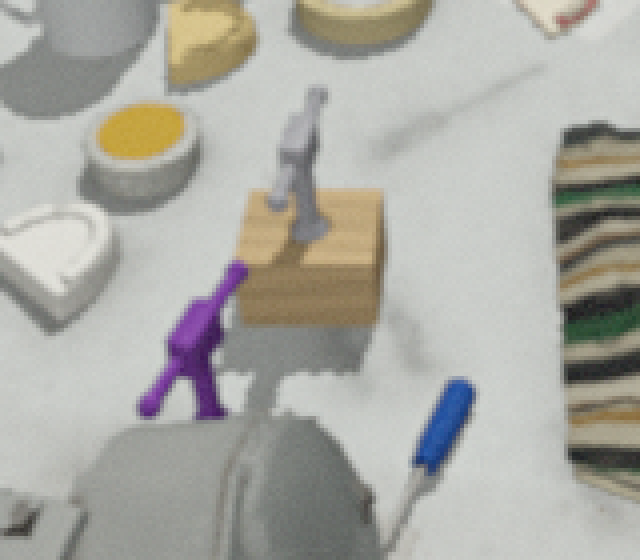

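View pics/b2.png

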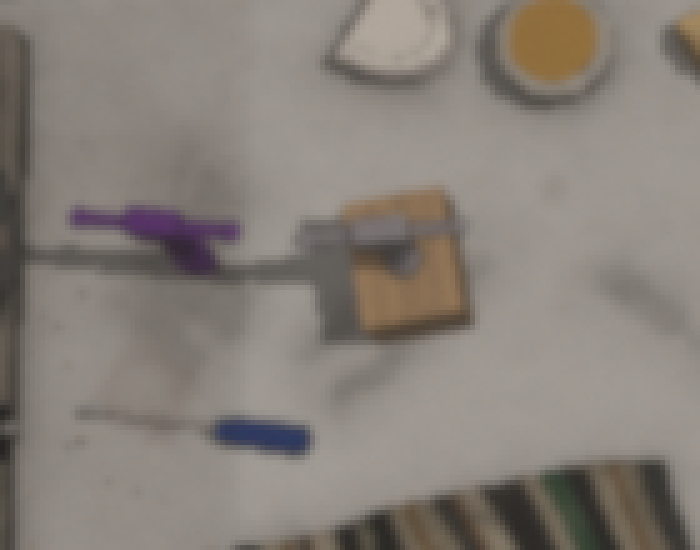

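The crop confirms the grey key upright in the block, with the purple one beside the grinder. I'll move above the block, keeping close to the base to clear the grinder.

```bash
python3 - <<'E'
from h import *
T=viewer.camera_params("top")
a=atz(T,(220,177),.108);b=atz(T,(253,175),.108);print(a,b,np.degrees(np.arctan2(*(a-b)[1::-1])))
ctrl.goto([0.10,0.44,0.34],down(1.0))
ctrl.goto([0.42,0.22,0.34],down(0.3))
ctrl.goto([0.60,0.24,0.30],down(0.0))
print(ctrl.get_time_s(),ctrl.get_tcp_pos(),ctrl.get_joint_positions())
p=viewer.camera_params("wrist");im=viewer.snapshot("wrist");cv2.imwrite("pics/c.png",im);np.save("pc.npy",p,allow_pickle=True)
print(p['position'])
for t,z in [("key_hub",.108),("key",.008),("key_block",0)]:
    for d in pinpoint("wrist",t): print(t,d['score'],d['location'],atz(p,d['location'],z))
E
```

```text
[0.60573422 0.34411483 0.108     ] [0.60993966 0.24978102 0.108     ] 92.5525786159456
4.0583 [0.59900669 0.24084933 0.30001468] [2.60136167e-01 2.43682761e-01 1.40641866e+00 2.36198984e-04
 1.49255505e+00 2.57854795e-01]
[0.59797244 0.31229083 0.42310267]
key_hub 0.76 [325.8, 135.0] [0.60262202 0.29052938 0.108     ]
key_hub 0.34 [271.9, 322.4] [0.53899938 0.06881565 0.108     ]
key_hub 0.3 [255.7, 12.1] [0.53853884 0.39908197 0.108     ]
key 0.94 [326.6, 128.8] [0.60509535 0.29160202 0.008     ]
key 0.61 [336.7, 12.2] [0.61610191 0.4266672  0.008     ]
key_block 0.55 [326.0, 124.4] [0.60438892 0.29691683 0.        ]
```

View pics/c.png

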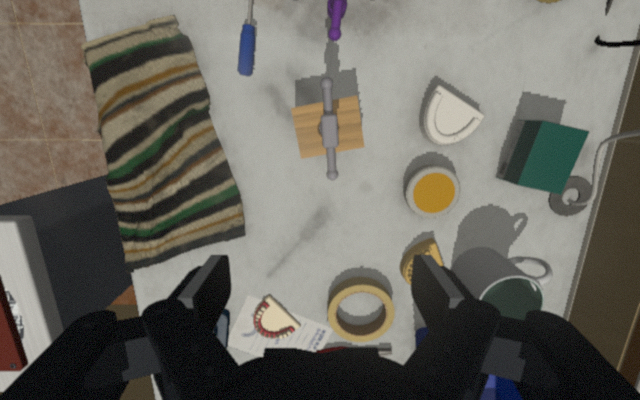

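The wrist picture shows the grey key in the block, with bar ends near (326,83) and (333,176) and the hub at about (330,130). I'll refine with the mask.

```bash
python3 - <<'E'
from h import *
p=np.load("pc.npy",allow_pickle=True).item()
a=atz(p,(326,83),.108);b=atz(p,(333,176),.108);print(a,b,(a+b)/2,np.linalg.norm(a-b),np.degrees(np.arctan2(*(a-b)[1::-1])))
im=cv2.imread("pics/c.png")[60:200,260:400];cv2.imwrite("pics/c2.png",cv2.resize(im,None,fx=4,fy=4,interpolation=cv2.INTER_CUBIC))
# second view closer, hub near centre
ctrl.goto([0.604,0.23,0.22],down(0.04))
p=viewer.camera_params("wrist");im=viewer.snapshot("wrist");cv2.imwrite("pics/d.png",im);np.save("pd.npy",p,allow_pickle=True)
for t,z in [("key_hub",.108),("key",.008),("key_block",0)]:
    for d in pinpoint("wrist",t): print(t,d['score'],d['location'],atz(p,d['location'],z))
for d in cut_out("wrist","key")[:2]:
    m=d['mask'];print(d['score'],m.sum(),d['location']); ys,xs=np.nonzero(m); print(cv2.minAreaRect(np.c_[xs,ys].astype(np.float32)))
print(ctrl.get_time_s())
E
```

```text
[0.60248376 0.3393089  0.108     ] [0.61040748 0.24873541 0.108     ] [0.60644562 0.29402216 0.108     ] 0.0909194304399182 94.9997241157004
key_hub 0.56 [329.6, 122.3] [0.60592142 0.29454468 0.108     ]
key 0.82 [327.1, 118.7] [0.60581925 0.29519858 0.008     ]
key_block 0.79 [327.1, 118.7] [0.60596835 0.29505124 0.        ]
0.65 2282 [329.0, 118.8]
((329.0, 117.5), (141.0, 24.0), 90.0)
4.925
```

View pics/d.png

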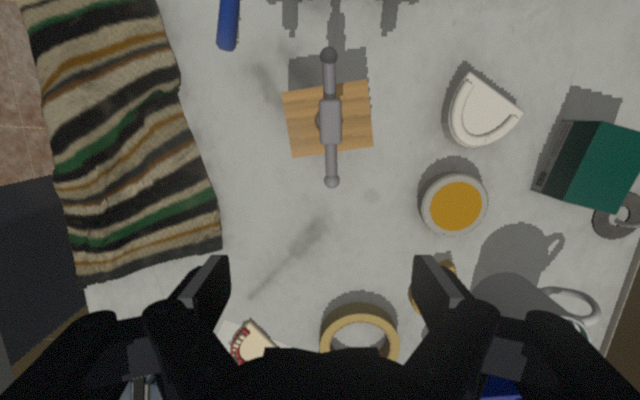

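```bash
python3 - <<'E'
from h import *
p=np.load("pd.npy",allow_pickle=True).item()
a=atz(p,(329,56),.108);b=atz(p,(332,182),.108);print((a+b)/2,np.linalg.norm(a-b),np.degrees(np.arctan2(*(a-b)[1::-1])))
q=down(0.07)
ctrl.goto([0.606,0.2942,0.20],q)
ctrl.line_to([0.606,0.2942,0.109],vel=0.12)
print(ctrl.get_wrist_force(),ctrl.get_grip_width())
effector.command_gripper(0.0,60)
print(ctrl.get_time_s(),ctrl.get_wrist_force(),ctrl.get_moment(),ctrl.get_grip_width(),ctrl.get_tcp_pos())
cv2.imwrite("pics/e.png",viewer.snapshot("wrist"))
cv2.imwrite("pics/e_s.png",cv2.resize(viewer.snapshot("side")[180:340,160:360],None,fx=4,fy=3.7))
E
```

```text
[0.60665751 0.29440824 0.108     ] 0.09007672023166453 94.18489373683029
[ 1.03712057  1.42681191 -0.14641528] 0.08561428770352661
6.85 [ 0.14001688 -0.07193592  1.3428148 ] [ 0.0264472  -0.10880895  0.00659368] 0.014995889172791554 [0.60628774 0.29430192 0.10932416]
```

View pics/e.png

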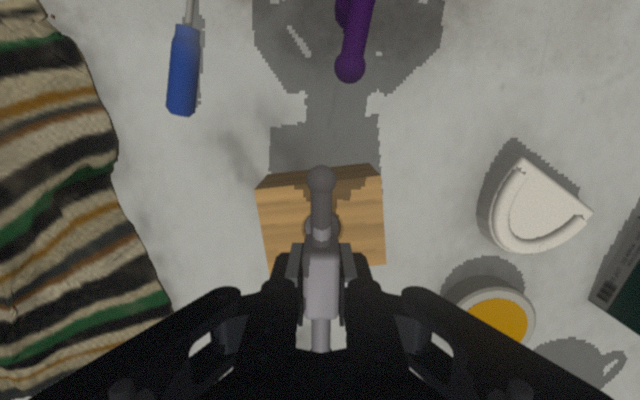

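View pics/e_s.png

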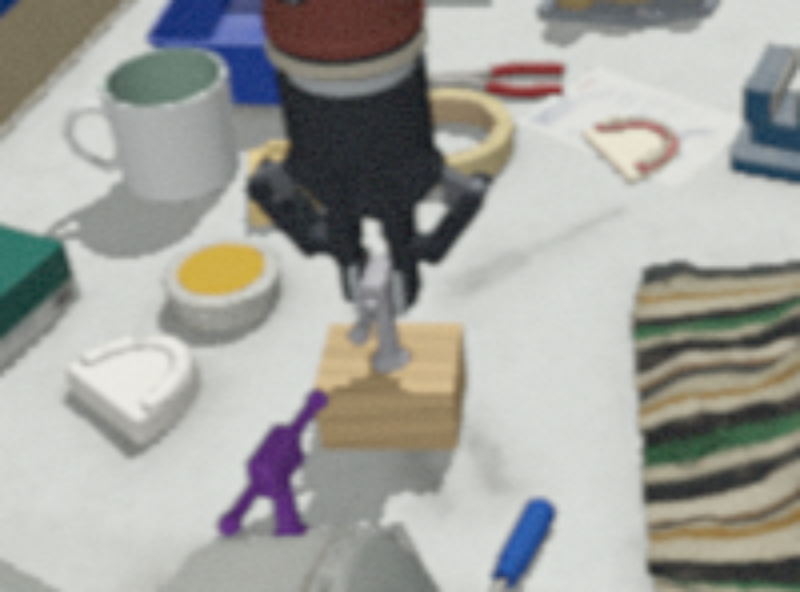

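The grip is good: width 15 mm and the key is upright between the pads. I'll lift it, carry it high to the flask and look at the bore with the wrist camera.

```bash
python3 - <<'E'
from h import *
ctrl.line_to([0.606,0.2942,0.125],vel=0.05); print(ctrl.get_wrist_force())
ctrl.line_to([0.606,0.2942,0.25],vel=0.15); print(ctrl.get_wrist_force(),ctrl.get_moment(),ctrl.get_grip_width())
y=1.17; yt=np.array([np.sin(y),-np.cos(y)])
m=np.array([0.5203,-0.2426])
ctrl.goto([*(m+0.07*yt),0.25],down(y))
print(ctrl.get_time_s(),ctrl.get_joint_positions(),ctrl.get_tcp_pos(),ctrl.get_wrist_force(),ctrl.get_moment())
p=viewer.camera_params("wrist");im=viewer.snapshot("wrist");cv2.imwrite("pics/f.png",im);np.save("pf.npy",p,allow_pickle=True)
for t,z in [("bolt_mouth",.066),("bolt_face",.046),("flask",0),("key_hub",.25),("key",.15)]:
    for d in pinpoint("wrist",t)[:2]: print(t,d['score'],d['location'],atz(p,d['location'],z))
E
```

```text
[ 1.72963478  0.08182964 -1.35276858]
[-0.16887315 -0.01301538 -1.72059736] [-0.02600634 -0.00186484 -0.00893946] 0.015107620607268338
10.4333 [-5.53704271e-01  2.65740416e-01  1.47357258e+00  3.24924570e-04
  1.40261628e+00 -1.72432268e+00] [ 0.58502808 -0.26914642  0.24983408] [-0.37152732 -0.19405799 -2.10798703] [ 0.01760056 -0.03504274  0.02476787]
bolt_mouth 0.67 [315.3, 116.2] [ 0.51865097 -0.24773531  0.066     ]
bolt_face 0.83 [313.9, 113.8] [ 0.51597689 -0.24852034  0.046     ]
flask 0.81 [329.8, 164.6] [ 0.57794005 -0.25516614  0.        ]
key_hub 0.58 [318.4, 277.0] [ 0.58252689 -0.27017312  0.25      ]
key 0.9 [320.0, 210.0] [ 0.582973   -0.26986453  0.15      ]
```

View pics/f.png

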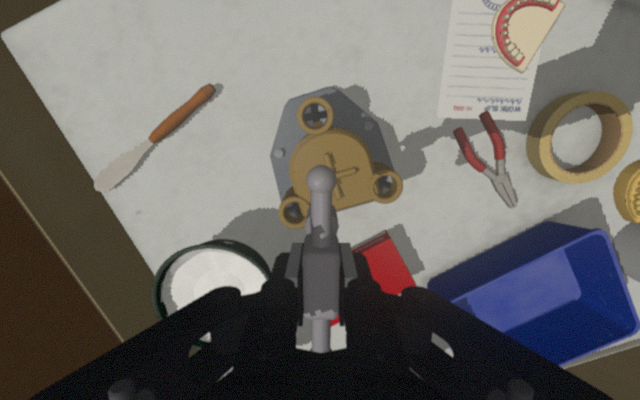

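```bash
python3 - <<'E'
from h import *
im=cv2.imread("pics/f.png")[85:145,285:345];cv2.imwrite("pics/f2.png",cv2.resize(im,None,fx=10,fy=10,interpolation=cv2.INTER_CUBIC))
E
```

```text
(no output)
```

View pics/f2.png

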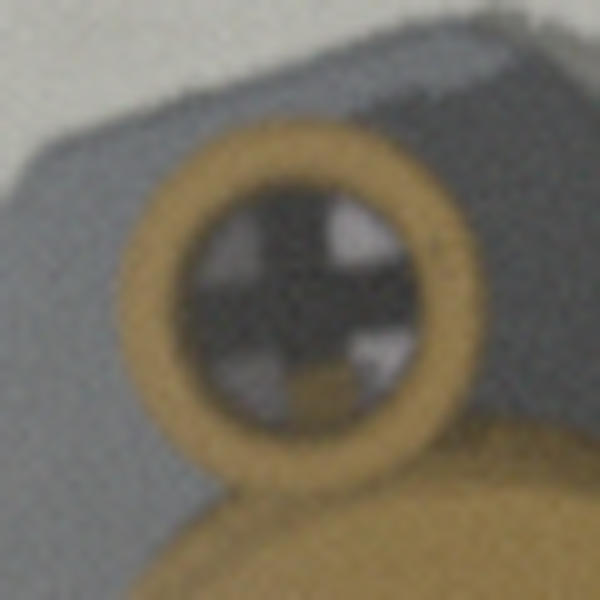

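The slot in the toe bore shows clearly: the bore is at about (315,115) and the cross is turned roughly 6° counter-clockwise in the image. I'll use that only as the starting guess for feeling. Two opposite wrist views should cancel the calibration bias on the bore centre.

```bash
python3 - <<'E'
from h import *
m=np.array([0.5205,-0.2465])
p=np.load("pf.npy",allow_pickle=True).item(); print(atz(p,(314.7,115.1),.066))
for i,y in enumerate([1.27-np.pi,1.27]):
    yt=np.array([np.sin(y),-np.cos(y)])
    ctrl.goto([*(m+0.07*yt),0.22],down(y))
    t=ctrl.get_tcp_pos(); p=viewer.camera_params("wrist");im=viewer.snapshot("wrist");np.save(f"pg{i}.npy",p,allow_pickle=True)
    print(t,ctrl.get_joint_positions()[5],p['position'])
    cv2.imwrite(f"pics/g{i}.png",im)
    d=pinpoint("wrist","bolt_mouth")[0]; print(d['score'],d['location'],atz(p,d['location'],.066))
    d=pinpoint("wrist","bolt_face")[0]; print(d['score'],d['location'],atz(p,d['location'],.046))
    d=pinpoint("wrist","key"); print([(e['score'],e['location'],atz(p,e['location'],.12)) for e in d[:1]])
    c,r=map(int,proj(p,[*m,.066])); print(c,r)
    cv2.imwrite(f"pics/g{i}c.png",cv2.resize(im[r-32:r+32,c-32:c+32],None,fx=9,fy=9,interpolation=cv2.INTER_CUBIC))
print(ctrl.get_time_s())
E
```

```text
[ 0.51749219 -0.24786508  0.066     ]
[ 0.45376367 -0.22585314  0.22012522] 1.2537329469603602 [ 0.52135208 -0.24749521  0.34319809]
0.66 [323.0, 116.6] [ 0.51742903 -0.2486966   0.066     ]
0.72 [322.9, 115.0] [ 0.51854226 -0.24911553  0.046     ]
[(0.57, [320.2, 206.8], array([ 0.45574959, -0.2270272 ,  0.12      ]))]
319 113
[ 0.58729616 -0.26723729  0.21999838] -1.8187967702058514 [ 0.51765389 -0.24632809  0.34307018]
0.62 [319.5, 117.1] [ 0.52070591 -0.24857669  0.066     ]
0.8 [317.7, 114.6] [ 0.51829455 -0.24966966  0.046     ]
[(0.67, [323.3, 205.1], array([ 0.58230029, -0.26452559,  0.12      ]))]
321 116
16.2417
```

View pics/g0c.png

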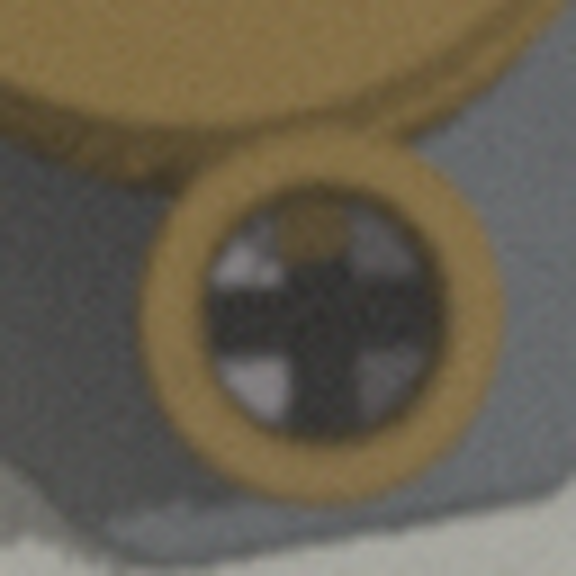

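View pics/g1c.png

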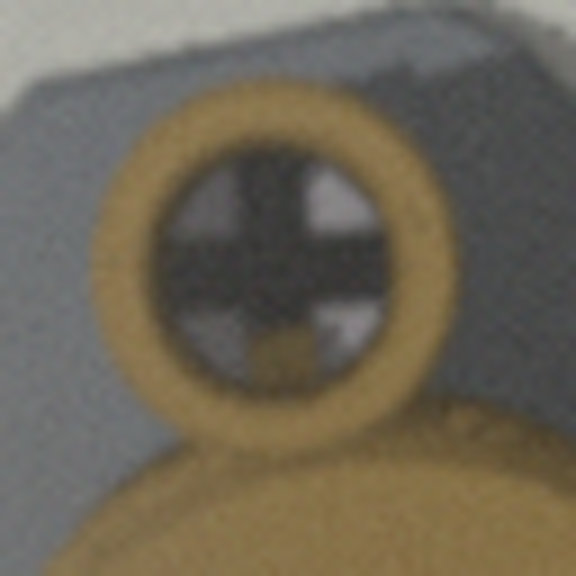

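View pics/g1.png

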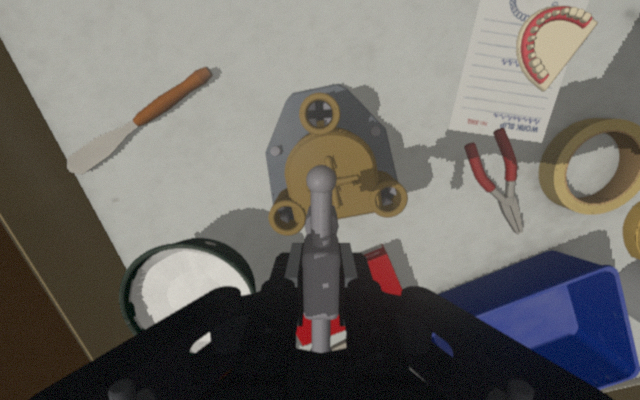

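```bash
python3 - <<'E'
from h import *
for i,c in enumerate([(322.4,115.7),(319.3,113.2)]):
    p=np.load(f"pg{i}.npy",allow_pickle=True).item(); print(atz(p,c,.066))
E
```

```text
[ 0.51830175 -0.24842034  0.066     ]
[ 0.51755166 -0.24777378  0.066     ]
```

```bash
python3 - <<'E'
from h import *
im=cv2.imread("pics/g1.png")
cv2.imwrite("pics/g1k.png",cv2.resize(im[150:360,240:400],None,fx=3.5,fy=2.8,interpolation=cv2.INTER_CUBIC) if 0 else cv2.resize(im[150:290,250:390],None,fx=4.2,fy=4.2,interpolation=cv2.INTER_CUBIC))
im=cv2.imread("pics/e.png")
cv2.imwrite("pics/ek.png",cv2.resize(im[150:290,250:390],None,fx=4.2,fy=4.2,interpolation=cv2.INTER_CUBIC))
p=np.load("pg1.npy",allow_pickle=True).item()
t=np.array([ 0.58729616,-0.26723729,0.21999838]);y=1.27;yt=np.array([np.sin(y),-np.cos(y),0]);xt=np.array([np.cos(y),np.sin(y),0])
for b in [(320.5,179.5)]:
    d=atz(p,b,.22)-t; print(d@yt,d@xt)
for k in [-.05,-.045,0]: print(k,proj(p,t+k*yt))
for k in [-12.5,-11,0,11]: print("foot edge",k,proj(p,t+np.array([0,0,-.1])+k/1000*yt),"collar top",proj(p,t+np.array([0,0,-.06])+k/1000*yt))
E
```

```text
-0.04658577074062073 -0.00084811509726669
-0.05 [322.58717552 171.23007167]
-0.045 [322.57288387 183.29554776]
0 [322.45735016 280.83286666]
foot edge -12.5 [321.84063525 196.27919265] collar top [322.02199098 212.91043357]
foot edge -11 [321.83966792 198.20243699] collar top [322.02043383 215.179547  ]
foot edge 0 [321.83268085 212.09416979] collar top [322.00922005 231.52056752]
foot edge 11 [321.82587626 225.62309084] collar top [321.99835555 247.35261046]
```

View pics/g1k.png

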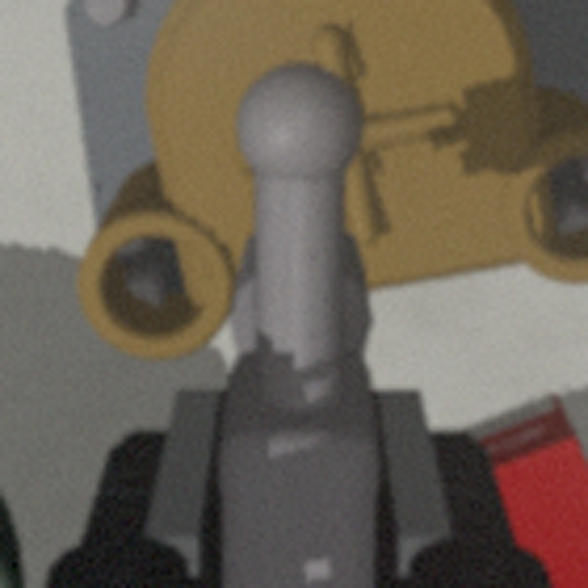

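View pics/ek.png

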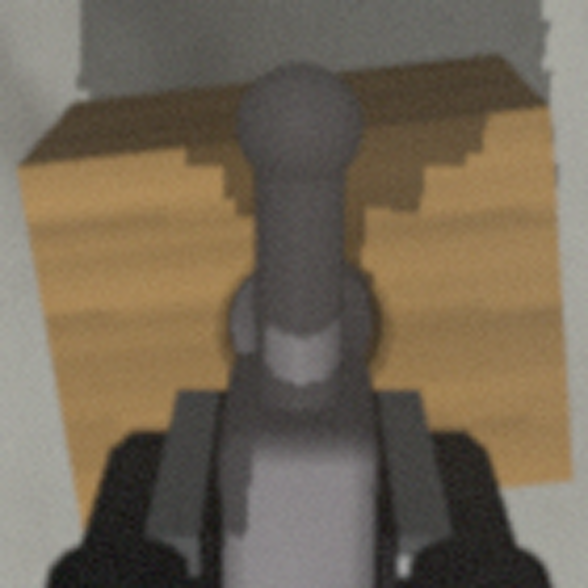

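```bash
python3 - <<'E'
from h import *
p=np.load("pg1.npy",allow_pickle=True).item()
t=np.array([ 0.58729616,-0.26723729,0.21999838]);y=1.27;yt=np.array([np.sin(y),-np.cos(y),0]);xt=np.array([np.cos(y),np.sin(y),0])
z=np.array([0,0,1.])
f=lambda X:np.round((proj(p,X)-[250,150])*4.2,0)
for o in [0,-.001,-.002,-.003]:
  k=t+o*yt
  print(o,"hubtop",f(k-.016*yt+.013*z),"hubbot",f(k-.016*yt-.013*z),"ball",f(k-.0443*yt),"collar side",f(k-.06*z+.011*xt),f(k-.06*z-.011*xt),"crossbottom",f(k-.1*z-.0095*yt))
for s in (-1,1):
  for zz in (.011,0,-.019): print("pad front",zz,f(t-.011*yt+s*.008*xt+zz*z))
E
```

```text
0 hubtop [305. 471.] hubbot [304. 364.] ball [305. 147.] collar side [375. 342.] [230. 342.] crossbottom [302. 210.]
-0.001 hubtop [305. 461.] hubbot [304. 356.] ball [305. 137.] collar side [375. 336.] [230. 336.] crossbottom [302. 205.]
-0.002 hubtop [305. 452.] hubbot [304. 348.] ball [305. 127.] collar side [375. 330.] [230. 330.] crossbottom [302. 200.]
-0.003 hubtop [305. 442.] hubbot [304. 340.] ball [305. 117.] collar side [375. 324.] [230. 324.] crossbottom [302. 194.]
pad front 0.011 [222. 508.]
pad front 0 [228. 456.]
pad front -0.019 [236. 384.]
pad front 0.011 [388. 508.]
pad front 0 [381. 456.]
pad front -0.019 [371. 384.]
```

The hub sits about 2 mm toward the camera in the grip, judging by the bar ball, hub edges and pad edge, so I'll compensate for that. The slot heading is about 1.30 rad. Next I lower step by step with force checks.

```bash
cat >> h.py <<'E'
M=np.array([0.5179,-0.2481]); OFF=-0.0022
def tcp(y,z,m=None,off=None):
    m=M if m is None else m; off=OFF if off is None else off
    return [*(m-off*np.array([np.sin(y),-np.cos(y)])),z]
def wr(n=3):
    F=[];Q=[]
    for _ in range(n):
        F.append(ctrl.get_wrist_force());Q.append(ctrl.get_moment());ctrl.hold(0.01)
    return np.mean(F,0),np.mean(Q,0)
E
python3 - <<'E'
from h import *
y=1.30;q=down(y)
ctrl.goto(tcp(y,.20),q)
ctrl.line_to(tcp(y,.176),vel=.08)
f0,m0=wr(5);np.save("tare.npy",[f0,m0]);print("tare",f0,m0,ctrl.get_tcp_pos(),ctrl.get_time_s())
p=viewer.camera_params("wrist");im=viewer.snapshot("wrist");cv2.imwrite("pics/i.png",im);np.save("pi.npy",p,allow_pickle=True)
for z in np.arange(.173,.148,-.003):
    ctrl.line_to(tcp(y,z),vel=.03)
    f,m=wr(2);print(round(z,4),np.round(f-f0,1),np.round(m-m0,2),round(ctrl.get_tcp_pos()[2],4))
    if np.linalg.norm(f-f0)>6: break
print(ctrl.get_time_s())
cv2.imwrite("pics/i2.png",viewer.snapshot("wrist"))
E
```

```text
tare [-0.29703281 -0.24703211 -2.41775473] [0.00154099 0.00238929 0.0235965 ] [ 0.52007888 -0.24862109  0.17544294] 17.125
0.173 [ 0.5 -0.3  0.3] [-0.03 -0.01 -0.  ] 0.173
0.17 [ 1.2 -0.2  0.1] [ 0.01  0.02 -0.07] 0.1698
0.167 [0.4 0.2 0.4] [-0.01 -0.01 -0.02] 0.1667
0.164 [0.4 0.2 0.3] [0.04 0.01 0.01] 0.1637
0.161 [1.2 0.3 0. ] [ 0.01 -0.02 -0.01] 0.1607
0.158 [ 0.3  0.2 -0.3] [-0.02  0.02 -0.04] 0.1577
0.155 [ 0.3  0.8 -0.2] [ 0.01 -0.04 -0.02] 0.1547
0.152 [ 0.9  1.1 -0.1] [-0.    0.   -0.03] 0.1517
0.149 [ 0.9  0.1 -0.2] [-0.04 -0.   -0.01] 0.1487
19.575
```

View pics/i.png

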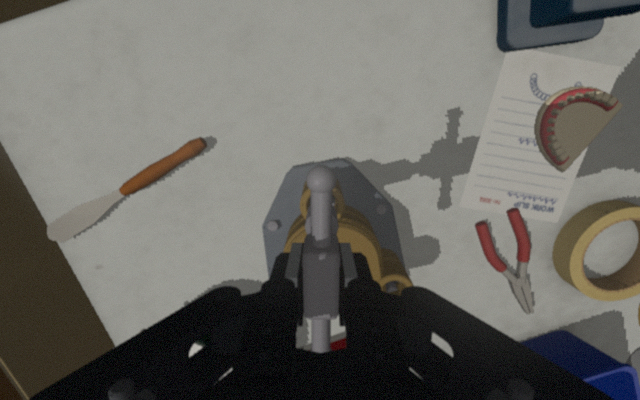

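View pics/i2.png

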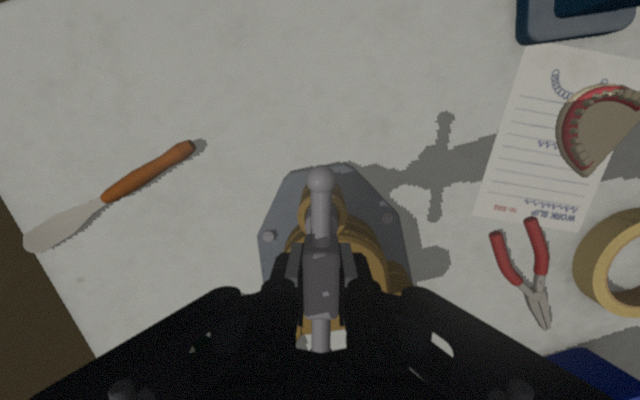

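The collar is in the bore with no contact force. Continuing down to the bolt face in 1 mm steps.

```bash
python3 - <<'E'
from h import *
y=1.30;f0,m0=np.load("tare.npy")
for z in np.arange(.148,.1345,-.001):
    ctrl.line_to(tcp(y,z),vel=.03)
    f,m=wr(2);print(round(z,4),np.round(f-f0,1),np.round(m-m0,2),round(ctrl.get_tcp_pos()[2],4))
    if np.linalg.norm(f-f0)>7: break
print(ctrl.get_time_s())
E
```

```text
0.148 [ 0.1  0.4 -0.2] [ 0.01  0.01 -0.03] 0.148
0.147 [ 0.4 -0.3  0.3] [-0.02 -0.05 -0.05] 0.1469
0.146 [0.2 0.5 0.1] [-0.   -0.04 -0.01] 0.1459
0.145 [-0.2  0.8 -0.4] [ 0.01 -0.06 -0.06] 0.1449
0.144 [ 0.5  0.7 -0.8] [ 0.04 -0.07 -0.06] 0.1439
0.143 [ 0.   0.5 -0.3] [ 0.09 -0.11 -0.01] 0.1429
0.142 [ 1.5  0.7 -0.9] [ 0.08 -0.09  0.02] 0.1419
0.141 [ 1.2  0.9 -0.5] [ 0.11 -0.15  0.02] 0.1409
0.14 [0.4 0.7 0.1] [ 0.1  -0.08 -0.01] 0.1399
0.139 [ 1.1  0.9 -0.3] [ 0.13 -0.12 -0.04] 0.1389
0.138 [ 0.8  0.6 -1.1] [ 0.1  -0.11 -0.  ] 0.1379
0.137 [ 0.6  0.6 -0.2] [ 0.14 -0.18 -0.03] 0.1369
0.136 [ 1.3  0.6 -1. ] [ 0.12 -0.14 -0.04] 0.1359
0.135 [0.9 0.6 2.4] [ 0.24 -0.04 -0.02] 0.1352
23.3583
```

The key dropped 12 mm straight into the slot: TCP 0.1352, so the hub is at about 0.134, and only 2.4 N met it at the bottom. Now turning clockwise in small steps while watching Mz.

```bash
python3 - <<'E'
from h import *
y=1.30;z=.1358
ctrl.line_to(tcp(y,z),vel=.03)
f0,m0=np.load("tare.npy");t0=ctrl.get_time_s()
print(wr(4)-np.array([f0,m0]))
while y>1.30-1.9:
    y-=0.06
    ctrl.goto(tcp(y,z),down(y))
    f,m=wr(2);f=f-f0;m=m-m0
    print(round(1.3-y,2),np.round(f,1),np.round(m,2),round(ctrl.get_time_s(),2))
    if m[2]>.30 or np.hypot(*f[:2])>15 or abs(f[2])>12: break
E
```

```text
[[ 0.86834651  1.12398548  0.40407012]
 [ 0.18288859 -0.12021064 -0.03763124]]
0.06 [1.1 1.2 0.1] [ 0.32 -0.27  0.02] 23.91
0.12 [2.  2.4 0.4] [ 0.5  -0.45  0.09] 24.18
0.18 [3.  2.6 0.1] [ 0.62 -0.5   0.05] 24.44
0.24 [3.  3.4 0. ] [ 0.75 -0.58  0.09] 24.71
0.3 [2.7 3.4 0.4] [ 0.85 -0.59  0.06] 24.98
0.36 [3.  4.3 0.2] [ 0.96 -0.63  0.07] 25.24
0.42 [2.5 4.9 0.1] [ 1.03 -0.69  0.05] 25.51
0.48 [3.3 4.7 0.7] [ 1.09 -0.69  0.05] 25.77
0.54 [3.2 4.6 0.1] [ 1.06 -0.68  0.07] 26.04
0.6 [3.  5.8 0.4] [ 1.1  -0.7   0.07] 26.31
0.66 [ 2.7  5.  -0. ] [ 1.12 -0.73  0.06] 26.57
0.72 [2.8 5.1 0.1] [ 1.13 -0.71  0.09] 26.84
0.78 [4.3 5.3 0. ] [ 1.16 -0.77  0.03] 27.11
0.84 [3.1 5.4 0.4] [ 1.18 -0.81  0.08] 27.38
0.9 [3.2 4.9 0.5] [ 1.23 -0.73  0.17] 27.64
0.96 [3.7 5.  0.2] [ 1.16 -0.79  0.19] 27.91
1.02 [3.6 5.6 0.5] [ 1.26 -0.82  0.31] 28.18
```

```bash
python3 - <<'E'
from h import *
z=.1358;y=1.30-1.02
f0,m0=np.load("tare.npy")
f,m=wr(6);print(f-f0,m-m0)
for k in range(4):
    if (m-m0)[2]>.42: break
    y-=0.04
    ctrl.goto(tcp(y,z),down(y))
    f,m=wr(4); print(round(1.3-y,2),np.round(f-f0,1),np.round(m-m0,2),round(ctrl.get_time_s(),2))
open("y.txt","w").write(str(y))
cv2.imwrite("pics/j.png",viewer.snapshot("wrist"))
E
```

```text
[3.84473694 5.3073096  0.03217206] [ 1.21751789 -0.80182735  0.25538673]
1.06 [4.2 5.2 0.1] [ 1.22 -0.81  0.34] 28.51
1.1 [ 4.   5.8 -0.2] [ 1.25 -0.84  0.37] 28.79
1.14 [ 3.9  5.3 -0.3] [ 1.29 -0.88  0.42] 29.07
1.18 [3.8 5.8 0.1] [ 1.28 -0.88  0.48] 29.36
```

View pics/j.png

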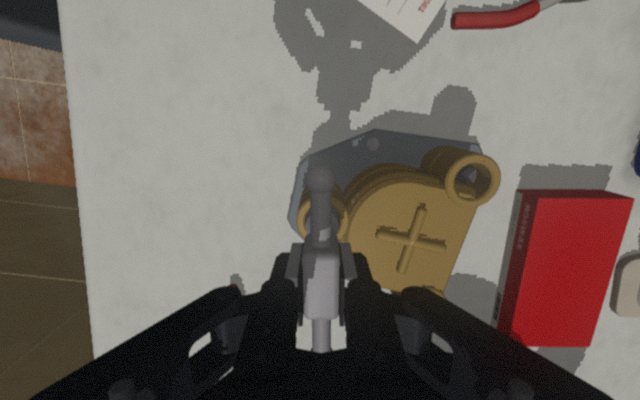

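The torque climbs at about 1.5 N m/rad from a turn of 0.84 rad, up to 0.48 N m, so the bolt is on its stop. I'll unwind the elastic twist, release and retreat upward.

```bash
python3 - <<'E'
from h import *
z=.1358;y=float(open("y.txt").read())
f0,m0=np.load("tare.npy")
for k in range(4):
    y+=0.06; ctrl.goto(tcp(y,z),down(y)); f,m=wr(3); print(round(1.3-y,2),np.round(f-f0,1),np.round(m-m0,2))
    if (m-m0)[2]<.1: break
effector.command_gripper(0.05,20)
print(ctrl.get_grip_width(),ctrl.get_tcp_pos(),wr(2)[0])
P=tcp(y,.20); P[:2]=list(ctrl.get_tcp_pos()[:2]); ctrl.line_to(P,vel=.06)
print(wr(2)[0],ctrl.get_time_s())
cv2.imwrite("pics/k.png",viewer.snapshot("wrist"))
P[2]=.26; ctrl.line_to(P,vel=.15)
p=viewer.camera_params("wrist");im=viewer.snapshot("wrist");cv2.imwrite("pics/k2.png",im);np.save("pk.npy",p,allow_pickle=True)
for t in ["key_hub","bolt_mouth"]:
    print(t,[(d['score'],d['location'],atz(p,d['location'],.134 if t=="key_hub" else .066)) for d in pinpoint("wrist",t)[:2]])
cv2.imwrite("pics/k3.png",cv2.resize(viewer.snapshot("side")[110:210,260:400],None,fx=5,fy=5,interpolation=2))
print(ctrl.get_time_s())
E
```

```text
1.12 [3.5 5.4 0.2] [ 1.27 -0.88  0.39]
1.06 [4.  5.5 0.6] [ 1.26 -0.87  0.34]
1.0 [ 3.6  5.3 -0.2] [ 1.23 -0.81  0.21]
0.94 [ 3.4  5.2 -0. ] [ 1.22 -0.8   0.15]
0.04996763178841951 [ 0.51862224 -0.25070374  0.13607298] [ 0.35492214 -0.05407472  0.55748151]
[-0.30239657  0.12438984 -0.32069132] 32.1833
key_hub [(0.66, [322.3, 200.5], array([ 0.51817636, -0.24975756,  0.134     ]))]
bolt_mouth [(0.58, [323.6, 182.3], array([ 0.51953301, -0.24869237,  0.066     ]))]
32.9833
```

View pics/k2.png

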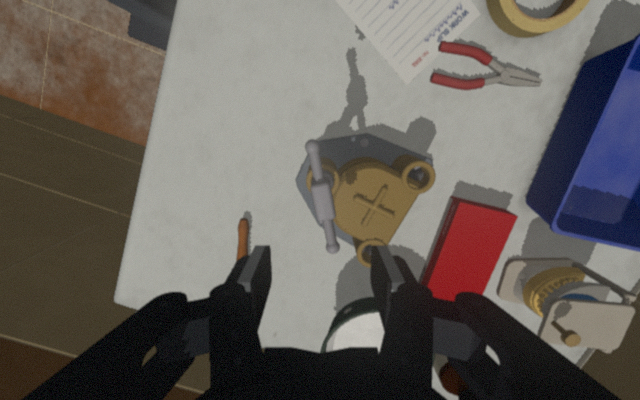

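View pics/k3.png

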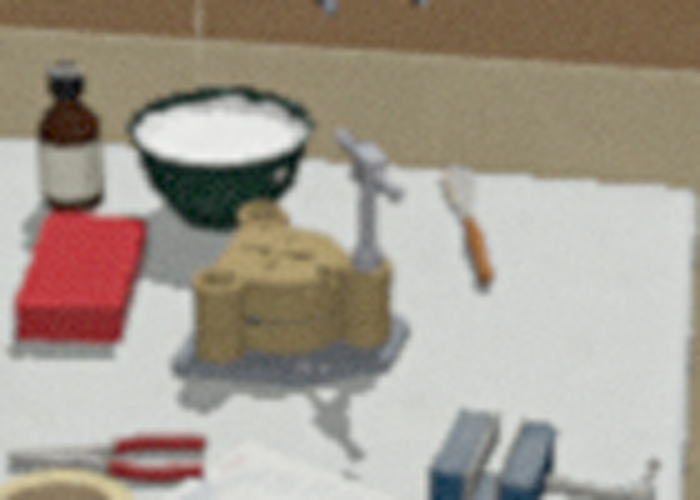

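The wrist view shows the key standing in the toe boss, hub at about (322,200), with the fingers clear. In the side view the shank is vertical. Last check is the hub height and tilt from the side camera.

```bash
python3 - <<'E'
from h import *
S=viewer.camera_params("side");W=viewer.camera_params("wrist")
a=viewer.snapshot("side");s=pinpoint("side","key_hub");print([(d['score'],d['location']) for d in s])
b=viewer.snapshot("wrist");w=pinpoint("wrist","key_hub");print([(d['score'],d['location']) for d in w])
for z in (.134,.146): print(z,proj(S,[*M,z]))
near=min(s,key=lambda d:np.linalg.norm(d['location']-proj(S,[*M,.134])))
print(tri(ray(S,near['location']),ray(W,w[0]['location'])))
for t in ["denture","screwdriver"]: print(t,[(d['score'],d['location']) for d in pinpoint("side",t)[:1]])
print(ctrl.get_time_s(),ctrl.get_wrist_force())
E
```

```text
[(0.95, [227.8, 302.6]), (0.44, [333.6, 145.7])]
[(0.89, [319.8, 200.7])]
0.134 [333.20714997 143.20750127]
0.146 [333.26114915 139.8114518 ]
(array([ 0.51680127, -0.2527529 ,  0.1229678 ]), [np.float64(0.0003754489820700748), np.float64(0.000375448982070007)])
denture [(0.7, [320.6, 216.6])]
screwdriver [(0.59, [279.2, 341.7])]
33.2833 [ 1.21236328 -0.32971355 -0.58909628]
```

```bash
python3 - <<'E'
from h import *
ctrl.sign_off(); print(ctrl.get_time_s())
E
```

```text
the job is handed in; nothing more can be done
the job is handed in; nothing more can be done
```

The toe bolt is turned up against its stop and the cross-ended T-key is left standing in it, released. I handed the job in at about 33 s; no verdict is reported.

- **Fitting:** I took the grey key from its block and lowered it into the toe bore. The wrist camera had shown how the cross slot stood, so I set the key to match. It dropped straight in without the feeling search, pressing with only about 2.4 N.
- **Tightening:** I turned it clockwise 1.18 rad. Torque stayed near 0.07 N m until about 0.85–0.9 rad. From there it climbed at about 1.4–1.5 N m per rad to 0.48 N m, which is what the stop should feel like. I then eased back most of the twist before letting go. On release the key sprang back about 0.2 rad, which fits the leftover twist plus its play.
- **Last checks:**
  - The shank looks upright, with the hub within about 2 mm of the bore axis in the wrist view.
  - The denture and screwdriver are within 2 px of where they started.
  - The gripper is clear, about 0.12 m above the key.
- **Disagreement:** Triangulating the hub gave 0.123 m, below the 0.134 m it can physically reach, so I put that down to pixel noise. The side view alone and the drop I felt both say the key is fully home.
- **Not confirmed directly:** The bolt's own angle can't be read, so "tight" rests on the torque curve. Side moments on the wrist reached about 1.3 N m during the turn, with only 6–7 N of side force, and they vanished on release.

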